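# Hook the forked pipette hanger into the slotted stand

### The job

Hang the loose steel hanger with the forked end on the slotted stand: press its two hook tabs into the two slots of the top row, then down until the hooks engage behind the panel and it hangs there by itself, about level. Leave the other hanger, the one with the plain plate end, standing where it is.

Things in the scene. Friction and masses are not known exactly. Their poses are not given: they have to be found in the camera images.
- fork_hanger: Steel hanger to hang, about 0.2 kg, standing on the bench. Origin: centre of its underside; x to its tabs, y left, z up. Grip: upright web 12 mm thick in y, x -25..49, z 0..95 mm; pinch across y at x 0, z 78. Behind it a back plate 90 wide (y), z 0..80, rear face x 55. Foot in front (x -15..-80, 66 wide, 7 thick, 14 at the tips) is a fork: two prongs, 28 mm gap open to the front.
- hook_tabs (a point): On the fork hanger, same axes; on the back plate's rear face, midway between the two hook tabs, level with their undersides (58 mm above the hanger's underside). Tabs at y +-30 mm, 14 wide, 6 thick, reaching x +14; each ends in a lip turned down to 14 mm below this point, 5 mm off the plate at its root, flared to 10 mm at its mouth.
- plate_hanger: The other hanger, to be left alone: loose, the same web, back plate, tabs, sizes and axes, but its foot in front is a plain plate without a gap in place of the fork.
- top_slots (a point): On the fixed aluminium stand (panel 128 wide, 195 tall, 5 thick, three rows of two slots): on the panel's front face, midway between the top two slots, level with their lower edges, 145 mm over the bench. x into the panel, y left, z up. Slots 36 wide, 40 tall, centres y +-30; free behind. Tabs enter 14 to 34 mm above this point, plate against panel; when hung hook_tabs meets it, axes parallel.

How it is judged:
By the outcome, as a careful person would: the job done as asked, in the order asked, and still so for the second after the job is handed in, with the robot touching nothing.
It also fails if it takes over 42 s, if anything falls off the work surface, if the arm or the gripper's body presses on something with over 40 N, if the wrist force passes 120 N, or if a joint passes its speed limit or range.

### The arm

A 7-joint arm with a two-finger parallel gripper is mounted at the origin on a cart in front of the work surface, level with it; the furniture and walls round the work are solid. World frame = base frame: x ahead of the robot, y to its left, z up, the work surface at z = 0. Lengths are in m, angles in rad, forces in N, time in s.
With the tool pointing down it reaches from about 0.4 to 0.85 m from the base axis. Payload 10.4 kg.
Tool frame: the origin (TCP) lies on the centre line of the jaws, within the pads' length; the fingertips stand 11 mm ahead of it and the grasp point (between the pads) lies 8 mm behind it; z points along the fingers, y is the line along which they close (so a half turn about z gives the same grasp; the last joint's range is limited). The gripper opens to 87 mm and grips with 3 to 60 N. Pads are 19 mm wide; open, the fingers measure 117 mm over their backs; the gripper's body (75 mm by 190 mm) begins 51 mm behind the grasp point.
Start: joints at [1.114, 0.332, -0.065, 1.46, 0.022, 1.35, -0.088], TCP at [0.263, -0.567, 0.234] pointing down, gripper open.
Joint ranges: [-2.6, 2.6], [-0.5, 2.12], [-1.47, 1.34], [0.16, 2.42], [-1.27, 4.41], [0.06, 2.06], [-2.6, 2.6]. Speed limits (rad/s): [2.22, 2.22, 2.79, 2.79, 3.14, 3.14, 3.14].

### API

Orientations are given as a unit quaternion [x, y, z, w].
In Python, from bench import r gives the robot as it stands.
- The arm moves only by the shell command python3 -m pendant 'ROWS' [OPENING] [FORCE]. ROWS is JSON, a list of rows, each a list of 4 numbers: the shift along the tool's x, y, z in m, then the turn about the tool's z in rad. A call has 1 to 8 rows; each row shifts and turns the commanded pose from where the row before left it, along the tool's axes as they then stand; what a row does not reach is not made up. A row lasts 1/12 s, in which the tool goes at most 41.7 mm and 7.16 degrees, less where a joint would pass 70% of its speed; a pose out of reach is approached as far as the arm can. A call with a gripper value outside its range is refused whole. OPENING is the opening, from 0 (shut) to 1 (fully open), set as the call begins (- or left out, the last holds). The fingers move at their own pace and stop on an object; FORCE is the grip in N (left out, the last holds). Time passes only in rows, so rows that do not move let the fingers close. It gives the time, the measured TCP pose, the force, the opening and the grip force at its end, in the units of the state.
- r.read_state(): the state, without advancing time (a new reading comes with each control period).
- r.camera(name): name is "scene" or "top" or "wrist"; returns a dict with "img" (480x640x3 uint8, red, green, blue), "camera_matrix" (3x3 intrinsics, pixels), "xyz" and "attitude" of the camera in the world. Camera axes: x right, y down, z forward; pixel columns grow to the right and rows downward; lengths in m; the calibration is good to about 2 mm. A picture is of the moment at which its call begins. There is no depth.
- r.close_job(): hands the job in; it is judged then, once.
Trained networks look in the newest picture that a camera, given by its name, has taken for a name from the list of things; names that differ only in an ending like _2 or _b are one class to them, and where a whole thing is asked for, a point or a joint stands for the part that bears it (a point fixed in the world has none). Each returns a list of dicts, best first, with "score" (0 to 1); they miss things now and then, are a little off and sometimes report something else, mostly with a low value. They report only what shows in the picture. A call takes as long as a camera call.
- r.outline_of(thing, camera): "mask" (480x640 bool, what is visible of it) and "bbox" ([centre column, centre row, width, height] in pixels, round what is visible of it).
The state is a dict: "time": time; "joint_positions": joint angles; "joint_vel": joint speeds; "joint_torque": joint torques, N m; "ee_pos": TCP position; "eef_rot": TCP orientation; "ft_force": force on the tool from outside, world axes, zero at the start; "torque": the same for the moment, N m; "width": finger opening in m; "grip_force": force on a finger pad.
Only numpy, scipy, OpenCV 4.12 (cv2) and the standard library are available. Lean on these libraries where they do the work, as an engineer would, in place of code of your own. Each camera call takes 0.05 s, during which the arm holds its last target. There are 200 camera calls.

## Working session

There is one attempt and no reset: what is moved stays moved. The work goes in short steps, Python scripts to look and compute and a shell command to move; the robot and the scene stay as the last step left them, time stands still between calls to the robot, and variables do not carry over. Pictures are saved under pics/ and viewed, at most 10 in all, crops included, and the job is handed in when it is done.

```bash
mkdir -p pics; python3 - <<'E'
from bench import r
import cv2,numpy as np
s=r.read_state();print(s['time'],s['ee_pos'],s['eef_rot'],s['width'])
ims=[]
for c in("scene","top"):
    d=r.camera(c);print(c,d['camera_matrix'],d['xyz'],d['attitude']);ims.append(d['img'])
    for t in("fork_hanger","plate_hanger"):
        print([(round(o['score'],2),np.round(o['bbox'])) for o in r.outline_of(t,c)][:3])
    cv2.imwrite(f'pics/{c}0.png',d['img'][:,:,::-1])
E
```

```text
0.0 [ 0.26253771 -0.56675415  0.23276547] [ 9.76569321e-01  2.15201861e-01 -1.73207981e-04 -7.00669296e-04] 0.08723312515024527
scene [[624.2749246    0.         323.9515405 ]
 [  0.         624.2749246  246.46470414]
 [  0.           0.           1.        ]] [-0.16578333  0.33507447  0.96484832] [-0.48328444  0.79607307 -0.30820331  0.19420233]
[(0.6, array([239., 350.,  87.,  95.]))]
[(0.97, array([445., 258.,  64.,  81.]))]
top [[537.61263902   0.         324.37032952]
 [  0.         537.61263902 245.4037859 ]
 [  0.           0.           1.        ]] [ 0.33394104 -0.02437078  1.2230401 ] [ 0.70771888 -0.69955957  0.06699109 -0.07254369]
[(0.95, array([227., 294.,  56.,  70.])), (0.7, array([348., 208.,  73.,  60.]))]
[(0.55, array([435., 293.,  42.,  72.]))]
```

View pics/scene0.png

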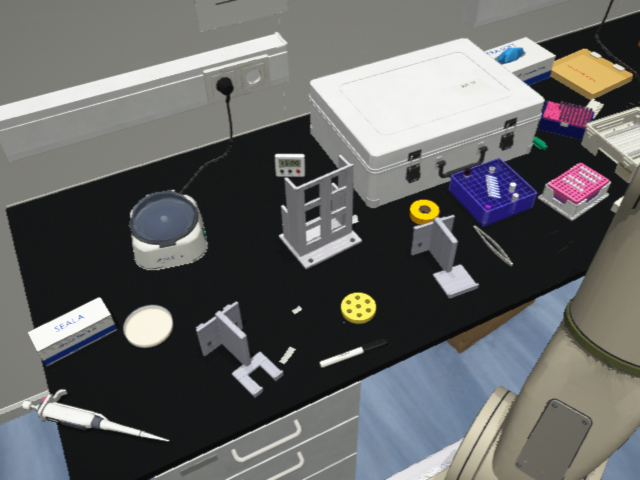

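View pics/top0.png

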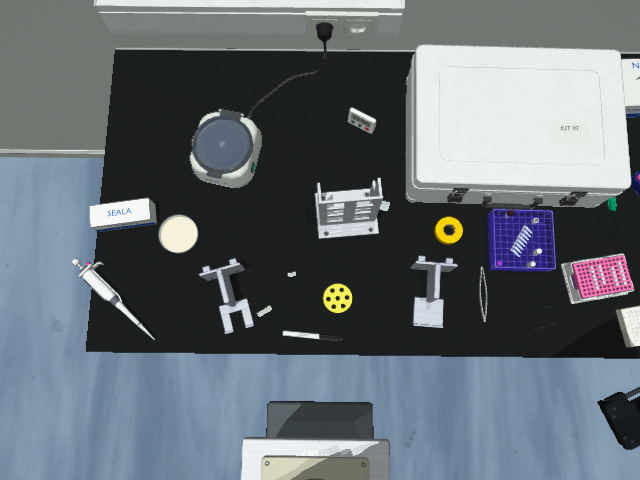

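The fork hanger is at scene (239,350) and top (227,294). The stand is at scene (320,215) and top (348,208). The plate hanger is at top (435,293). Next I'll crop in for keypoints.

```bash
python3 - <<'E'
import cv2,numpy as np
t=cv2.imread('pics/top0.png');s=cv2.imread('pics/scene0.png')
def crop(im,c,r,k=4,w=100,h=75):
    o=cv2.resize(im[r:r+h,c:c+w],None,fx=k,fy=k,interpolation=cv2.INTER_CUBIC)
    for i in range(0,w,10):
        cv2.line(o,(i*k,0),(i*k,5 if i%50 else 12),(0,255,255),1)
        if i%20==0: cv2.putText(o,str(c+i),(i*k,18),0,.33,(0,255,0),1)
    for i in range(0,h,10):
        cv2.line(o,(0,i*k),(6,i*k),(0,255,255),1);cv2.putText(o,str(r+i),(8,i*k+4),0,.33,(0,255,0),1)
    return o
a=np.hstack([crop(t,185,260),crop(t,300,170)])
b=np.hstack([crop(s,190,303,4,100,75),cv2.resize(crop(s,270,150,3,133,120),(400,360))[:300]])
cv2.imwrite('pics/crop1.png',np.vstack([a,b]))
E
```

```text
(no output)
```

View pics/crop1.png

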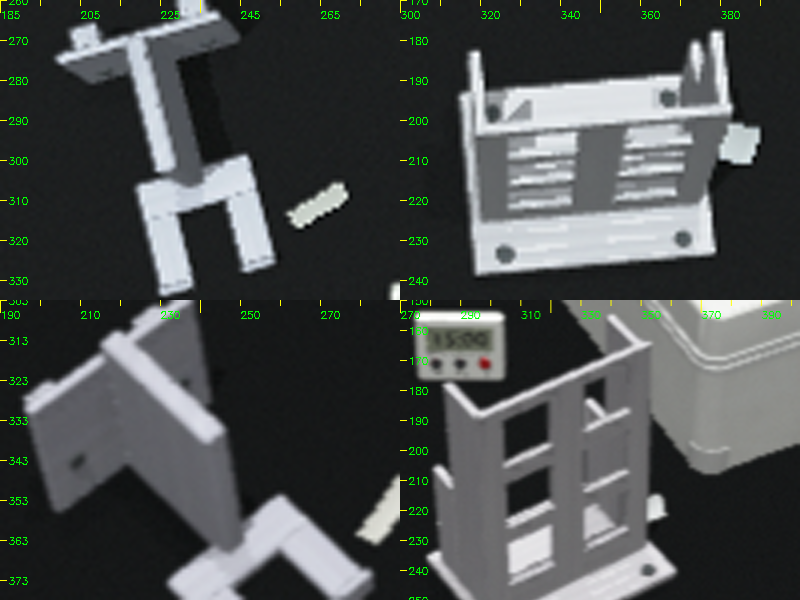

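```bash
cat > h.py <<'E'
from bench import r
import numpy as np,cv2
from scipy.spatial.transform import Rotation as R
def ray(d,u,v):
    k=d['camera_matrix'];return R.from_quat(d['attitude']).apply([(u-k[0,2])/k[0,0],(v-k[1,2])/k[1,1],1])
def onz(d,u,v,z):
    w=ray(d,u,v);c=np.array(d['xyz']);return c+w*(z-c[2])/w[2]
def proj(d,P):
    k=d['camera_matrix'];p=R.from_quat(d['attitude']).inv().apply(np.atleast_2d(P)-d['xyz']);return p[:,:2]/p[:,2:]*[k[0,0],k[1,1]]+[k[0,2],k[1,2]]
def tool(s=None):
    s=s or r.read_state();return np.array(s['ee_pos']),R.from_quat(s['eef_rot'])
E
python3 - <<'E'
from h import *
t=r.camera('top');s=r.camera('scene')
np.set_printoptions(precision=4,suppress=True)
def show(n,d,a,b,z,inv=0):
    A=onz(d,*a,z);B=onz(d,*b,z);v=B-A;print(n,A,B,'len',np.linalg.norm(v),'ang',np.degrees(np.arctan2(v[1],v[0])),'mid',(A+B)/2)
show('web top',t,(226,302.5),(219.8,269),.095)
show('web scene',s,(243.8,337.3),(218.7,312.5),.095)
show('plate top',t,(240,264.5),(199.2,274.3),.08)
show('stand top',t,(382,197),(319.5,203.7),.195)
show('stand scene',s,(353.7,165),(296.7,188.7),.195)
p,q=tool();print(p,q.as_matrix())
E
```

```text
web top [0.4354 0.1908 0.095 ] [0.5063 0.2074 0.095 ] len 0.07279194296931712 ang 13.192466745168975 mid [0.4708 0.1991 0.095 ]
web scene [0.4316 0.1898 0.095 ] [0.4997 0.2088 0.095 ] len 0.07074204105300952 ang 15.561477864677949 mid [0.4657 0.1993 0.095 ]
plate top [0.5188 0.1674 0.08  ] [0.4965 0.2542 0.08  ] len 0.08965352007587507 ang 104.39923912948666 mid [0.5077 0.2108 0.08  ]
stand top [ 0.639  -0.1282  0.195 ] [ 0.6239 -0.0043  0.195 ] len 0.12476110811817506 ang 96.93339014694644 mid [ 0.6315 -0.0662  0.195 ]
stand scene [ 0.632  -0.1294  0.195 ] [ 0.6223 -0.0043  0.195 ] len 0.1255158316947905 ang 94.46544644130371 mid [ 0.6271 -0.0668  0.195 ]
[ 0.2627 -0.5671  0.2335] [[ 0.9074  0.4203 -0.    ]
 [ 0.4203 -0.9074  0.0001]
 [ 0.     -0.0001 -1.    ]]
```

The hanger's yaw is about 14.3° with its origin near (0.457, 0.196). The stand's yaw is about 5.7° with its face mid near (0.629, -0.066). The measured sizes match those given, so I'm moving over the hanger.

```bash
python3 -m pendant '[[0,0,0,0.0925],[0,0,0,0.0925],[0.032,-0.026,0,0],[0.032,-0.026,0,0],[0.032,-0.026,0,0],[0.032,-0.026,0,0],[0.032,-0.026,0,0],[0.032,-0.026,0,0]]' 1
python3 -m pendant '[[0.032,-0.026,0,0],[0.032,-0.026,0,0],[0.01,-0.039,0,0],[0.01,-0.039,0,0],[0.01,-0.039,0,0],[0.01,-0.039,0,0],[0.01,-0.039,0,0],[0.01,-0.039,0,0]]'
python3 -m pendant '[[0.01,-0.039,0,0],[0.01,-0.039,0,0],[0.01,-0.039,0,0],[0.01,-0.039,0,0],[0,0,0,0],[0,0,0,0]]'
```

```text
time: 1.07
ee_pos: [0.4112, -0.3669, 0.2338]
eef_rot: [0.992, 0.124, 0.0, 0.0]
ft_force: [0.7, 0.3, 0.1]
width: 0.087
grip_force: 0.0
time: 1.73
ee_pos: [0.4598, -0.0591, 0.2338]
eef_rot: [0.992, 0.124, 0.0, 0.0]
ft_force: [1.3, -0.4, -0.2]
width: 0.0873
grip_force: 0.0
time: 2.23
ee_pos: [0.4602, 0.1025, 0.2337]
eef_rot: [0.992, 0.126, 0.0, -0.0]
ft_force: [-0.8, -0.5, 0.5]
width: 0.0868
grip_force: 0.0
```

```bash
python3 -m pendant '[[0.007,-0.031,0,0],[0.007,-0.031,0,0],[0.007,-0.03,0,0],[0,0,0,0],[0,0,0,0]]'
python3 - <<'E'
from h import *
d=r.camera('wrist');im=d['img'][:,:,::-1].copy();cv2.imwrite('pics/w0.png',im)
print(d['xyz'],d['attitude'],d['camera_matrix'][0])
o=np.array([.4565,.196,0]);q=R.from_euler('z',14.3,degrees=True)
print(proj(d,o+q.apply([[-.025,0,.095],[.049,0,.095],[.055,.045,.08],[.055,-.045,.08]])))
E
```

```text
time: 2.65
ee_pos: [0.4582, 0.1948, 0.2334]
eef_rot: [0.992, 0.125, -0.0, -0.0]
ft_force: [-0.1, -0.7, -0.5]
width: 0.0871
grip_force: 0.0
[0.52542022 0.2130196  0.38484003] [ 0.78314295 -0.6081462  -0.07961833  0.10249991] [351.69819883   0.         319.17855963]
[[318.5045498  259.9647837 ]
 [318.5197116  173.34649745]
 [265.5654696  164.78510044]
 [371.5394831  164.85665414]]
```

View pics/w0.png

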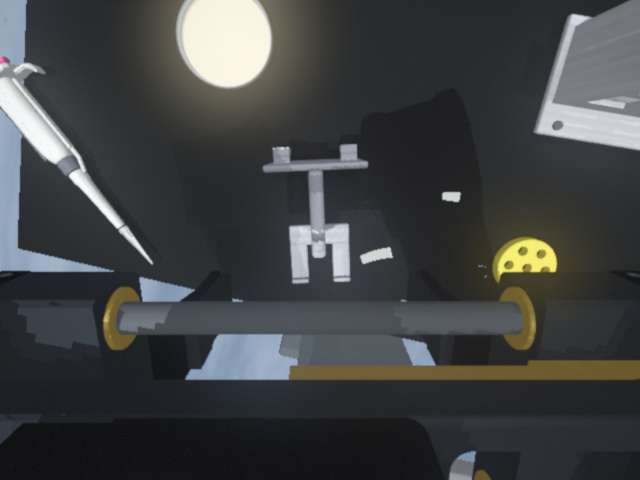

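The web shows from (318,257) to (315.5,170), so the hanger's yaw is about 16.3° and it sits about 2 mm further forward. I'll correct for that, descend and grip.

```bash
python3 -m pendant '[[0.0015,-0.0015,0.03,-0.035],[0,0,0.04,0],[0,0,0.04,0],[0,0,0.033,0],[0,0,0.02,0],[0,0,0,0],[0,0,0,0]]'
python3 -m pendant '[[0,0,0,0],[0,0,0,0],[0,0,0,0],[0,0,0,0],[0,0,0,0],[0,0,0,0],[0,0,0,0]]' 0 50
python3 -m pendant '[[0,0,0,0],[0,0,0,0],[0,0,-0.01,0],[0,0,-0.02,0],[0,0,-0.02,0],[0,0,0,0],[0,0,0,0]]'
```

```text
time: 3.28
ee_pos: [0.4593, 0.1946, 0.0703]
eef_rot: [0.99, 0.14, -0.001, 0.0]
ft_force: [-0.2, 0.4, 0.8]
width: 0.0872
grip_force: 0.0
time: 3.87
ee_pos: [0.4594, 0.1963, 0.0707]
eef_rot: [0.99, 0.141, 0.0, 0.0]
ft_force: [-0.4, -0.6, 0.3]
width: 0.0485
grip_force: 0.0
time: 4.45
ee_pos: [0.4601, 0.1966, 0.122]
eef_rot: [0.99, 0.141, 0.001, -0.0]
ft_force: [-0.4, -0.7, -0.3]
width: 0.0034
grip_force: 0.0
```

The fingers are slower than I allowed for, and I lifted before they had closed. I'll reopen, look, and try again.

```bash
python3 -m pendant '[[0,0,-0.03,0],[0,0,-0.04,0],[0,0,-0.04,0],[0,0,0,0],[0,0,0,0],[0,0,0,0],[0,0,0,0],[0,0,0,0]]' 1
python3 -m pendant '[[0,0,0,0],[0,0,0,0],[0,0,0,0],[0,0,0,0],[0,0,0,0]]'
python3 - <<'E'
from h import *
d=r.camera('wrist');im=d['img'][:,:,::-1].copy()
o=np.array([.459,.1965,0]);q=R.from_euler('z',16.2,degrees=True)
P=proj(d,o+q.apply([[-.025,0,.095],[.049,0,.095],[.055,.045,.08],[.055,-.045,.08]]));print(P)
c=im[120:300,220:420]
c=cv2.resize(c,None,fx=3,fy=3,interpolation=cv2.INTER_CUBIC)
for p in P: cv2.circle(c,(int((p[0]-220)*3),int((p[1]-120)*3)),4,(0,0,255),1)
cv2.imwrite('pics/w1.png',c)
E
```

```text
time: 5.12
ee_pos: [0.4586, 0.1959, 0.2291]
eef_rot: [0.99, 0.141, -0.001, 0.0]
ft_force: [-0.6, 0.8, 0.7]
width: 0.0493
grip_force: 0.0
time: 5.53
ee_pos: [0.4593, 0.1963, 0.2304]
eef_rot: [0.99, 0.141, -0.0, 0.0]
ft_force: [0.6, -0.1, -0.3]
width: 0.0819
grip_force: 0.0
[[319.99282469 259.85655344]
 [320.146129   172.26785726]
 [266.56127658 163.64418099]
 [373.65513815 163.7609505 ]]
```

View pics/w1.png

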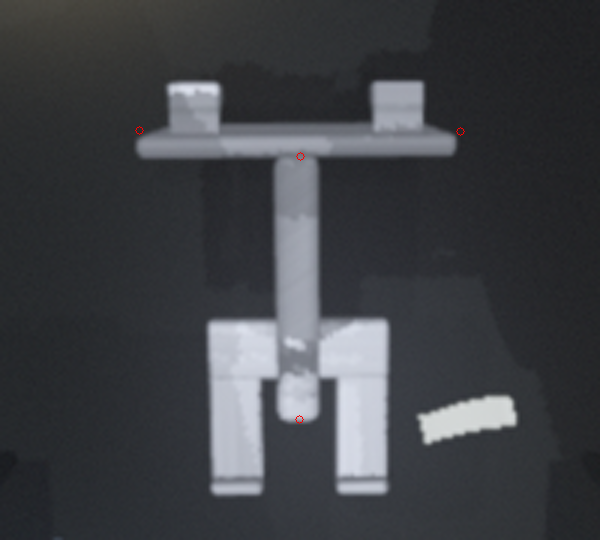

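The hanger is undisturbed: web (318.5,259)–(319,172) px, aligned with the tool. I'll descend again and give the fingers time to close.

```bash
python3 -m pendant '[[0,0,0.04,0],[0,0,0.04,0],[0,0,0.04,0],[0,0,0.03,0],[0,0,0.011,0],[0,0,0,0],[0,0,0,0]]' 0.7 50
python3 -m pendant '[[0,0,0,0],[0,0,0,0],[0,0,0,0],[0,0,0,0],[0,0,0,0],[0,0,0,0],[0,0,0,0],[0,0,0,0]]' 0
python3 -m pendant '[[0,0,0,0],[0,0,0,0],[0,0,0,0],[0,0,0,0]]'
```

```text
time: 6.17
ee_pos: [0.4598, 0.1967, 0.0706]
eef_rot: [0.99, 0.142, 0.0, -0.0]
ft_force: [0.6, -0.3, 1.0]
width: 0.0616
grip_force: 0.0
time: 6.83
ee_pos: [0.4593, 0.1963, 0.0696]
eef_rot: [0.99, 0.141, 0.0, 0.0]
ft_force: [-0.3, -0.5, -0.0]
width: 0.0154
grip_force: 0.0
time: 7.17
ee_pos: [0.4592, 0.1962, 0.0694]
eef_rot: [0.99, 0.141, -0.0, 0.0]
ft_force: [-0.2, -0.0, -1.6]
width: 0.0112
grip_force: 50.0
```

```bash
python3 -m pendant '[[0,0,-0.02,0],[0,0,-0.035,0],[0,0,-0.035,0],[0,0,-0.021,0.06],[0,0,0,0.06],[0,0,0,0.063],[0,0,0,0]]'
python3 -m pendant '[[0.004,0.03,0,0],[0.004,0.035,0,0],[0.004,0.037,0,0],[0.004,0.037,0,0],[0.004,0.037,0,0],[0.005,0.037,0,0],[0.005,0.035,0,0],[0.004,0.03,0,0]]'
python3 -m pendant '[[0,0,0,0],[0,0,0,0],[0,0,0,0]]'
python3 - <<'E'
from h import *
s=r.read_state();p,q=tool(s);print(s['time'],p,q.as_matrix()[:,0],np.degrees(np.arctan2(*q.as_matrix()[1::-1,0])))
ims=[]
for c,(a,b,w,h,k) in dict(wrist=(200,0,400,300,2),).items():
    d=r.camera(c);cv2.imwrite('pics/w2.png',d['img'][:,:,::-1])
    o=np.array([.629,-.0665,0]);e=R.from_euler('z',5.7,degrees=True)
    print(proj(d,o+e.apply([[0,.064,.195],[0,-.064,.195]])))
    H=e.apply([[.055,.045,.0106],[.055,-.045,.0106],[.069,.03,-.008],[.069,-.03,-.008]]);print(proj(d,p+H))
t=r.camera('top');cv2.imwrite('pics/t2.png',t['img'][:,:,::-1])
t=r.camera('scene');cv2.imwrite('pics/s2.png',t['img'][:,:,::-1])
E
```

```text
time: 7.75
ee_pos: [0.4594, 0.1962, 0.1808]
eef_rot: [0.999, 0.049, 0.0, 0.0]
ft_force: [-1.1, 0.5, -2.5]
width: 0.0114
grip_force: 50.0
time: 8.42
ee_pos: [0.521, -0.0798, 0.1801]
eef_rot: [0.999, 0.051, -0.0, 0.0]
ft_force: [0.3, 0.2, -2.3]
width: 0.0118
grip_force: 50.0
time: 8.67
ee_pos: [0.5208, -0.0761, 0.1801]
eef_rot: [0.999, 0.051, -0.0, -0.0]
ft_force: [-0.3, 0.5, -1.8]
width: 0.0119
grip_force: 50.0
8.6667 [ 0.5207917  -0.0761471   0.18006834] [ 9.94750360e-01  1.02327924e-01 -8.47275318e-04] 5.8732406506489365
[[141.34494279  27.91234455]
 [510.95555222  29.11573299]]
[[208.77427962 182.81370992]
 [435.1715136  183.52116799]
 [253.40114134 146.35531619]
 [390.27358272 146.7872641 ]]
```

View pics/w2.png

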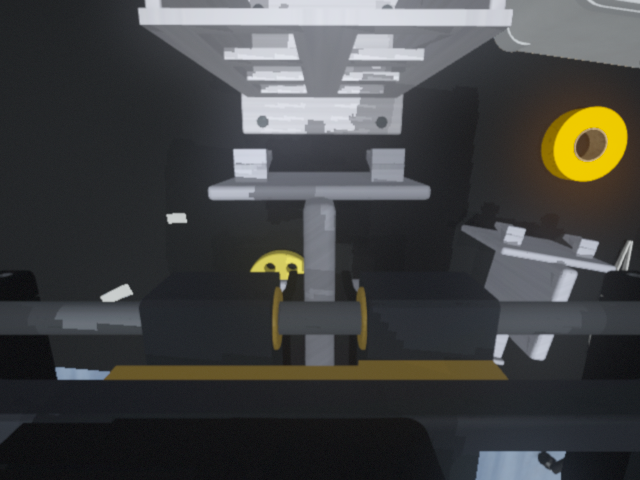

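The stand's top edge spans (140,25)–(510,25), and the hanger's tabs are centred at 252 and 385. They are parallel, with the panel about 2 mm to the hanger's right. I'm advancing with that correction.

```bash
python3 -m pendant '[[0.01,0.002,-0.002,0],[0.015,0,0,0],[0.01,0,0,0],[0.005,0,0,0],[0.004,0,0,0],[0.004,0,0,0],[0,0,0,0]]'
python3 -m pendant '[[0.003,0,0,0],[0.002,0,0,0],[0,0,0,0]]'
python3 - <<'E'
from h import *
s=r.read_state();p,q=tool(s);print(s['time'],p,s['ft_force'])
d=r.camera('scene')['img'][130:280,250:400,::-1];w=r.camera('wrist')['img'][:260,150:500,::-1]
d=cv2.resize(d,(450,450),interpolation=cv2.INTER_CUBIC);w=cv2.resize(w,(350,450))
cv2.imwrite('pics/s3.png',np.hstack([d,w]))
E
```

```text
time: 9.4
ee_pos: [0.5693, -0.0737, 0.1824]
eef_rot: [0.999, 0.051, -0.0, -0.0]
ft_force: [0.1, -0.2, -2.5]
width: 0.0115
grip_force: 50.0
time: 9.65
ee_pos: [0.5742, -0.0736, 0.1826]
eef_rot: [0.999, 0.05, 0.0, 0.0]
ft_force: [-0.6, 0.2, -2.1]
width: 0.0116
grip_force: 50.0
9.65 [ 0.57418678 -0.07356546  0.18258696] [-0.62835849  0.22637583 -2.07093757]
```

View pics/s3.png

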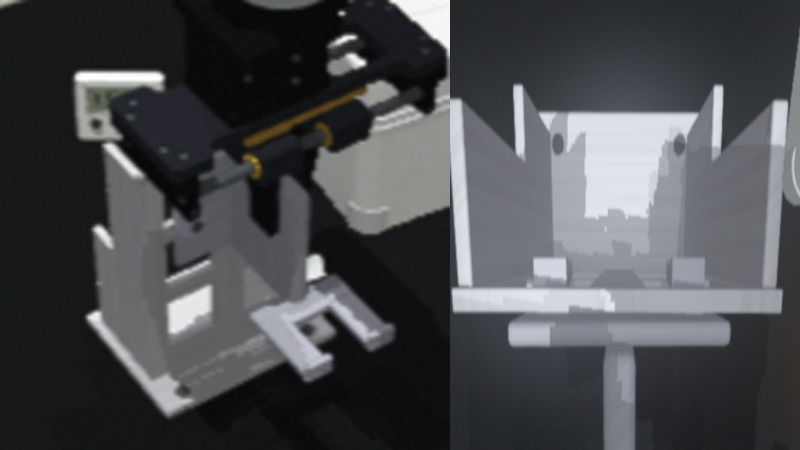

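Both tabs show behind the panel, at about 550 and 688 px in the wrist crop, and are centred on it. Next I'll press until the plate touches.

```bash
python3 -m pendant '[[0.001,0,0,0],[0.001,0,0,0],[0,0,0,0]]'; python3 -m pendant '[[0.001,0,0,0],[0.001,0,0,0],[0,0,0,0]]'
```

```text
time: 10.0
ee_pos: [0.5761, -0.0733, 0.1826]
eef_rot: [0.999, 0.05, 0.0, 0.0]
ft_force: [-0.0, 0.1, -1.6]
width: 0.0116
grip_force: 50.0
time: 10.25
ee_pos: [0.5763, -0.0732, 0.1822]
eef_rot: [0.999, 0.05, -0.002, 0.0]
ft_force: [-9.9, 0.2, 3.9]
width: 0.0116
grip_force: 50.0
```

```bash
python3 -m pendant '[[-0.0005,0,0.004,0],[0,0,0.005,0],[0,0,0.004,0],[0,0,0,0]]';  python3 -m pendant '[[0,0,0.003,0],[0,0,0.003,0],[0,0,0,0]]'
```

```text
time: 10.58
ee_pos: [0.5764, -0.0735, 0.1685]
eef_rot: [0.999, 0.05, -0.001, 0.0]
ft_force: [-3.2, -1.6, -3.5]
width: 0.0117
grip_force: 50.0
time: 10.83
ee_pos: [0.5764, -0.0736, 0.163]
eef_rot: [0.999, 0.05, -0.001, 0.0]
ft_force: [-6.4, -1.2, -1.0]
width: 0.0115
grip_force: 50.0
```

```bash
python3 -m pendant '[[0,0,0.002,0],[0,0,0.002,0],[0,0,0,0]]';  python3 -m pendant '[[0,0,0.001,0],[0,0,0.001,0],[0,0,0,0]]'
```

```text
time: 11.08
ee_pos: [0.5764, -0.0736, 0.1592]
eef_rot: [0.999, 0.05, -0.001, 0.0]
ft_force: [-7.3, -1.2, 0.5]
width: 0.0117
grip_force: 50.0
time: 11.33
ee_pos: [0.5764, -0.0736, 0.1574]
eef_rot: [0.999, 0.05, -0.001, 0.0]
ft_force: [-7.9, -0.3, 2.3]
width: 0.0117
grip_force: 50.0
```

```bash
python3 -m pendant '[[0,0,0.001,0],[0,0,0.001,0],[0,0,0,0]]';  python3 -m pendant '[[0,0,0.001,0],[0,0,0.001,0],[0,0,0,0]]'
```

```text
time: 11.58
ee_pos: [0.5764, -0.0736, 0.1564]
eef_rot: [0.999, 0.05, -0.001, 0.0]
ft_force: [-12.5, 0.0, 9.2]
width: 0.0116
grip_force: 50.0
time: 11.83
ee_pos: [0.5764, -0.0736, 0.1562]
eef_rot: [0.999, 0.05, -0.001, 0.001]
ft_force: [-21.2, -0.3, 26.0]
width: 0.0117
grip_force: 50.0
```

It seated at z 0.156, as predicted, with 26 N upward. I'll relax, then release.

```bash
python3 -m pendant '[[0,0,-0.0015,0],[0,0,0,0],[0,0,0,0]]' - 15; python3 -m pendant '[[0,0,0,0],[0,0,0,0],[0,0,0,0],[0,0,0,0],[0,0,0,0],[0,0,0,0],[0,0,0,0]]' 0.5
python3 -m pendant '[[0,0,-0.01,0],[0,0,-0.03,0],[0,0,-0.04,0],[0,0,-0.03,0],[-0.035,0,0,0],[-0.035,0,0,0],[-0.03,0,0,0],[0,0,0,0]]'
python3 - <<'E'
from h import *
s=r.read_state();print(s['time'],s['ee_pos'])
d=r.camera('scene')['img'][130:280,250:400,::-1];w=r.camera('wrist')['img'][:,:,::-1]
d=cv2.resize(d,(400,400),interpolation=cv2.INTER_CUBIC);w=cv2.resize(w[:320,160:480],(400,400))
cv2.imwrite('pics/s4.png',np.hstack([d,w]))
E
```

```text
time: 12.08
ee_pos: [0.5766, -0.0735, 0.1562]
eef_rot: [0.999, 0.05, -0.001, 0.0]
ft_force: [-13.5, -1.8, 12.4]
width: 0.0123
grip_force: 15.0
time: 12.67
ee_pos: [0.5776, -0.0731, 0.155]
eef_rot: [0.999, 0.05, 0.0, -0.0]
ft_force: [0.5, 0.2, 1.3]
width: 0.0426
grip_force: 0.0
time: 13.33
ee_pos: [0.4742, -0.0841, 0.2662]
eef_rot: [0.999, 0.049, -0.0, 0.001]
ft_force: [1.3, -1.5, 1.1]
width: 0.0435
grip_force: 0.0
13.3333 [ 0.47419394 -0.08414917  0.26616122]
```

View pics/s4.png

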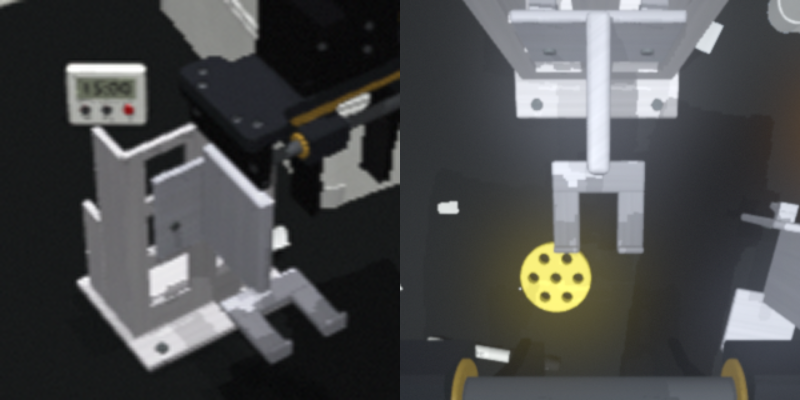

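The hanger hangs by itself, flush and centred: web top at crop (205,150)–(270,205). I'll do a quick level check on those pixels and hand in if it passes.

```bash
python3 - <<'E'
from h import *
d=r.camera('scene');o=np.array([.5750,-.0725,.087]);e=R.from_euler('z',5.7,degrees=True)
P=proj(d,o+e.apply([[-.025,0,.095],[.049,0,.095],[-.08,.033,.014],[-.08,-.033,.014]]))
print(P,(P-[250,130])*400/150)
m=((P-[250,130])*400/150)
obs=np.array([[268,205],[205,150],[278,357],[333,325]])
print(np.abs(m-obs).max())
if np.abs(m-obs).max()<16: print(r.close_job())
E
```

```text
[[349.25847764 205.35514479]
 [327.00255927 182.7881525 ]
 [350.59443362 261.31514054]
 [379.51404441 246.77145893]] [[264.68927372 200.94705277]
 [205.34015805 140.76840668]
 [268.25182298 350.17370811]
 [345.37078509 311.39055715]]
13.609442854896258
the job is handed in; nothing more can be done
None
```

The fork hanger hangs about level in the top two slots, with the gripper clear of it, the plate hanger left untouched, and the job handed in at about 13.4 s; the first grasp closed on air, and the second held.

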